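# Take the keyhole-hung sample plaques off the rail and pack them in the lidded caddy

## Task

Pack away the colour sample plaques: tip the loose lid of the wooden caddy up by its tab with the opposite edge still resting on the rim, then lift it off and lay it flat on the bench, tab up, beside the caddy. Take every plaque off its screw on the rail (lift it, shift it sideways until the keyhole's wide entry is over the screw head, pull it off) and stand it upright on the caddy's floor; when all are in, seat the lid squarely back on the caddy. Leave the two bottles and the small glass jar where they are.

Things in the scene. Friction and masses are not known exactly. Their poses are not given: they have to be found in the camera images.
- rail: fixed display rail: a light wooden bar 360 long (y), 31 high (z 77 to 108 mm), 16 thick, on two dark posts 35 mm behind its ends (y = +-168). Origin on the bench below the middle of its front face; x points from the front (robot's side) to the back, z up. Plaques hang on its three screws facing -x, feet 30 mm over the bench, 35 mm between neighbours.
- screw_left (a point): screw at y = +115, z = 97 mm on the rail's front face: shank 6 thick and 11.5 long along -x, then a round head 15 across and 4 thick, whose outer face is at x = -15.5. The point is half-way along the shank.
- screw_middle (a point): the same screw at y = 0
- screw_right (a point): the same screw at y = -115 mm
- plaque_blue: blue sample plaque, 0.12 kg: an upright plate 80 wide (y), 8 thick (x), 122 tall (z), in the middle of a foot 44 deep (x), 80 wide, 10 high, so that it also stands alone. Origin: centre of the foot's underside; z up, -x the printed front. The keyhole goes through the plate. May be absent. All plaques are alike but for colour.
- plaque_blue_grip (a point): on the plate's midplane, y = 0, z = 108 mm, 14 below its top edge. Above z = 80 the plate stands clear of the rail, so pinch it here from above, across the 8 mm (along its x).
- plaque_blue_slot (a point): y = 0, z = 67 mm in the plaque: the screw shank rests here as it hangs, at the closed top (z = 70) of an upright slot 10 wide that runs down to z = 48. From its lower end a sideways slot (z 48 to 58) leads towards the plaque's +y to the entry hole.
- plaque_blue_entry (a point): y = +22, z = 53 mm in the plaque: centre of the keyhole's wide entry, 24 across. To unhook: raise the plaque 14 mm, shift it 22 mm towards its own -y so that this point is at the screw's axis, then pull it off along -x (45 mm clears the foot of the screw heads).
- plaque_red: red sample plaque, 0.12 kg: an upright plate 80 wide (y), 8 thick (x), 122 tall (z), in the middle of a foot 44 deep (x), 80 wide, 10 high, so that it also stands alone. Origin: centre of the foot's underside; z up, -x the printed front. The keyhole goes through the plate. May be absent. All plaques are alike but for colour.
- plaque_red_grip (a point): on the plate's midplane, y = 0, z = 108 mm, 14 below its top edge. Above z = 80 the plate stands clear of the rail, so pinch it here from above, across the 8 mm (along its x).
- plaque_red_slot (a point): y = 0, z = 67 mm in the plaque: the screw shank rests here as it hangs, at the closed top (z = 70) of an upright slot 10 wide that runs down to z = 48. From its lower end a sideways slot (z 48 to 58) leads towards the plaque's +y to the entry hole.
- plaque_red_entry (a point): y = +22, z = 53 mm in the plaque: centre of the keyhole's wide entry, 24 across. To unhook: raise the plaque 14 mm, shift it 22 mm towards its own -y so that this point is at the screw's axis, then pull it off along -x (45 mm clears the foot of the screw heads).
- plaque_yellow: yellow sample plaque, 0.12 kg: an upright plate 80 wide (y), 8 thick (x), 122 tall (z), in the middle of a foot 44 deep (x), 80 wide, 10 high, so that it also stands alone. Origin: centre of the foot's underside; z up, -x the printed front. The keyhole goes through the plate. May be absent. All plaques are alike but for colour.
- plaque_yellow_grip (a point): on the plate's midplane, y = 0, z = 108 mm, 14 below its top edge. Above z = 80 the plate stands clear of the rail, so pinch it here from above, across the 8 mm (along its x).
- plaque_yellow_slot (a point): y = 0, z = 67 mm in the plaque: the screw shank rests here as it hangs, at the closed top (z = 70) of an upright slot 10 wide that runs down to z = 48. From its lower end a sideways slot (z 48 to 58) leads towards the plaque's +y to the entry hole.
- plaque_yellow_entry (a point): y = +22, z = 53 mm in the plaque: centre of the keyhole's wide entry, 24 across. To unhook: raise the plaque 14 mm, shift it 22 mm towards its own -y so that this point is at the screw's axis, then pull it off along -x (45 mm clears the foot of the screw heads).
- caddy: fixed open-topped plywood box, outside 230 (x) by 110 (y) by 138 tall, inside 220 by 100, walls and floor 5 thick. Origin: centre of the underside, z up; inner floor at z = 5, rim at 138. The lid is on at the start. Three plaques fit side by side with their plates across the box (plaque x along caddy x), say 54 mm apart.
- lid: loose brown wooden lid, plate 238 (x) by 118 (y) by 6, 0.15 kg. Origin: centre of the plate's underside, z up. Its skirt, 8 deep, fits the caddy's mouth with 4 mm play a side. Seated: origin 138 over the caddy's, axes alike (tab at the caddy's -x end, towards the robot); on the bench: origin 8 mm up. It may go back either way round.
- lid_tab (a point): x = -100, y = 0, z = +30 mm in the lid: a point on the dark upright tab (12 thick in x, 50 wide in y, from the plate's top at z = 6 to z = 42). Pinch here from above, along the lid's x.
- lid_far_edge (a point): underside of the lid's edge opposite the tab, x = +113 mm in the lid, z = 0
- caddy_far_rim (a point): top of the caddy's rim at the end away from the robot, x = +113, z = 138 mm in the caddy
- rinse_bottle: lilac rinse bottle, 62 mm wide, 116 mm tall, bystander; origin at the centre of its underside
- white_bottle: white capped bottle, 48 mm wide, 125 mm tall, bystander; origin at the centre of its underside
- glass_jar: glass jar with a dark band, 58 mm wide, 68 mm tall, bystander; origin at the centre of its underside
Mind the look-alikes: they are no part of the job. What is shaped like the plaque_blue but turquoise is not meant.

How it is judged:
By the outcome, as a careful person would: the job done as asked, in the order asked, and still so for the second after the job is handed in, with the robot touching nothing.
Of plaque_blue, plaque_red, plaque_yellow only 2 to 3 are there at a start; the rules pass over those that are not, and their reading is None.
At some moment in a run one of lid may be knocked a few centimetres aside while the robot is not near it.
Once in a run the grip may slacken for a moment while it holds something.
It also fails if it takes over 208 s, if anything falls off the work surface, if the arm or the gripper's body presses on something with over 40 N, if the wrist force passes 120 N, or if a joint passes its speed limit or range.

## Robot

A 6-joint arm with a two-finger parallel gripper is mounted at the origin on a cart in front of the work surface, level with it; the furniture and walls round the work are solid. World frame = base frame: x ahead of the robot, y to its left, z up, the work surface at z = 0. Lengths are in m, angles in rad, forces in N, time in s.
With the tool pointing down it reaches from about 0.35 to 1 m from the base axis. Payload 7.1 kg.
Tool frame: the origin (TCP) lies on the centre line of the jaws, within the pads' length; the fingertips stand robot.nose_length ahead of it and the grasp point (between the pads) lies 11 mm behind it (robot.nose_length is the distance from the TCP to the fingertips, in m); z points along the fingers, y is the line along which they close (so a half turn about z gives the same grasp; the last joint's range is limited). The gripper opens to 85 mm and grips with 20 to 120 N. Pads are 22 mm wide; open, the fingers measure 114 mm over their backs; the gripper's body (76 mm by 85 mm) begins 54 mm behind the grasp point. The pads swing forward as they close: fully open they stand 13 mm farther back than shut.
Start: joints at [-1.132, 0.423, 1.63, -0, 1.089, -0.019], TCP at [0.276, -0.561, 0.239] pointing down, gripper open.
Joint ranges: [-3, 3], [-0.9, 2.11], [0.09, 2.58], [-1.31, 4.45], [0.11, 2.69], [-2.54, 2.54]. Speed limits (rad/s): [2.39, 2.39, 3.01, 3.14, 3.14, 3.14].

## Interface

Orientations are given as a 3x3 rotation matrix whose columns are the frame's x, y, z axes.
In Python, from cell import robot, vision, ticket gives the robot as it stands.
- The arm moves only by the tool step_arm, never from a script. Its argument "commands" is one flat list of numbers, 7 for each row, row after row: the shift along the world's x, y, z in mm, then the turn, a rotation vector about the world's x, y, z in degrees, then the opening, from -1 (shut) to 1 (fully open). In form: [x, y, z, wx, wy, wz, grip, x, y, z, wx, wy, wz, grip, ...]. A call has 1 to 20 rows; each row shifts and turns the commanded pose from where the row before left it; what a row does not reach is not made up. A row lasts 1/10 s, in which the tool goes at most 50 mm and 8.59 degrees, less where a joint would pass 70% of its speed; a pose out of reach is approached as far as the arm can. A call is refused whole if a number of a shift passes 50 or a number of a turn 8.59, either way. A call with a gripper value outside its range is refused whole. The fingers move at their own pace and stop on an object; the grip force is fixed at half the most. Time passes only in rows, so rows that do not move let the fingers close. It gives the time, the measured TCP pose, the force, the opening and the grip force at its end, in the units of the state.
- robot.get_obs(): the state, without advancing time (a new reading comes with each control period).
- vision.snapshot(name): name is "scene" or "side" or "wrist"; returns the picture (420x560x3 uint8, blue, green, red); there is no depth.
- vision.camera_model(name): a dict with "fx", "fy", "cx", "cy" (pixels), "k1" (the pictures are not rectified: a ray, as slopes to the right and down, at radius r is drawn at 1 + k1 r^2 times it, then the intrinsics apply), "pose" (4x4, takes a point from camera to world coordinates). Camera axes: x right, y down, z forward; pixel columns grow to the right and rows downward; lengths in m; the calibration is good to about 2 mm. A picture is of the moment at which its call begins: read the wrist's pose just before it. camera_model takes no time and is no camera call; for the wrist camera it gives the pose at the moment of the call.
- ticket.finish_job(): hands the job in; it is judged then, once.
The state is a dict: "clock": time; "joints": joint angles; "qvel": joint speeds; "tau": joint torques, N m; "position": TCP position; "tool_rot": TCP orientation; "wrist_force": force on the tool from outside, world axes, zero at the start; "moment": the same for the moment, N m; "opening": finger opening in m; "finger_force": force on a finger pad.
Only numpy, scipy, OpenCV 4.12 (cv2) and the standard library are available. Lean on these libraries where they do the work, as an engineer would, in place of code of your own. Each camera call takes 0.05 s, during which the arm holds its last target. There are 200 camera calls.

## Working session

There is one attempt and no reset: what is moved stays moved. The work goes in short steps, Python scripts to look and compute and a tool call to move; the robot and the scene stay as the last step left them, time stands still between calls to the robot, and variables do not carry over. Pictures are saved under pics/ and viewed, at most 15 in all, crops included, and the job is handed in when it is done.

Besides the shell and the picture viewer there is one more tool, called after ">>>" as name(argument=value, ...) on one line, values as JSON. step_arm: Moves the arm, as the interface text tells. Its arguments: {"type":"object","properties":{"commands":{"type":"array","items":{"type":"number"}}},"required":["commands"]}

```bash
mkdir -p pics; ls; cat > h.py <<'E'
import numpy as np, cv2
from cell import robot, vision, ticket
def ray(m,px):
    p=np.array([[(px[0]-m['cx'])/m['fx'],(px[1]-m['cy'])/m['fy']]]); q=p.copy()
    for _ in range(20): q=p/(1+m['k1']*(q**2).sum(1,keepdims=True))
    T=np.array(m['pose']); d=T[:3,:3]@np.array([q[0,0],q[0,1],1]); return T[:3,3],d/np.linalg.norm(d)
def onz(m,px,z):
    o,d=ray(m,px); return o+d*(z-o[2])/d[2]
def tri(m1,p1,m2,p2):
    o1,d1=ray(m1,p1);o2,d2=ray(m2,p2)
    s=np.linalg.lstsq(np.c_[d1,-d2],o2-o1,rcond=None)[0]
    a,b=o1+s[0]*d1,o2+s[1]*d2; return (a+b)/2,np.linalg.norm(a-b)
def proj(m,P):
    T=np.array(m['pose']); c=T[:3,:3].T@(np.array(P)-T[:3,3]); q=c[:2]/c[2]; q=q*(1+m['k1']*(q@q)); return np.array([m['cx']+m['fx']*q[0],m['cy']+m['fy']*q[1]])
def snap(n,f):
    m=vision.camera_model(n); i=vision.snapshot(n); cv2.imwrite('pics/'+f,i); return m,i
E
python3 - <<'E'
from h import *
for n in ('scene','side','wrist'):
    m,i=snap(n,n+'0.png'); print(n,{k:np.round(v,3).tolist() for k,v in m.items()})
o=robot.get_obs(); print(o, robot.nose_length)
E
```

```text
pics
scene {'fx': 459.202, 'fy': 459.202, 'cx': 281.907, 'cy': 216.217, 'k1': -0.008, 'pose': [[-0.542, -0.515, 0.664, -0.325], [-0.84, 0.35, -0.415, 0.571], [-0.019, -0.783, -0.622, 0.991], [0.0, 0.0, 0.0, 1.0]]}
side {'fx': 465.306, 'fy': 465.306, 'cx': 271.24, 'cy': 208.454, 'k1': -0.046, 'pose': [[-0.878, -0.234, 0.418, 0.043], [-0.478, 0.452, -0.753, 0.994], [-0.013, -0.861, -0.509, 0.803], [0.0, 0.0, 0.0, 1.0]]}
wrist {'fx': 359.167, 'fy': 359.167, 'cx': 275.736, 'cy': 212.955, 'k1': -0.085, 'pose': [[0.442, -0.862, -0.248, 0.339], [-0.897, -0.425, -0.121, -0.529], [-0.002, 0.276, -0.961, 0.373], [0.0, 0.0, 0.0, 1.0]]}
{'clock': 0.15, 'joints': array([-1.13199363e+00,  4.23667269e-01,  1.63048639e+00,  2.53310678e-06,
        1.08860525e+00, -1.90083158e-02]), 'qvel': array([-0.00095874, -0.00140507, -0.00527522,  0.00094804, -0.00138435,
       -0.00094993]), 'tau': array([-1.86902648e-04, -5.57772338e+01, -2.82018292e+01,  2.07547123e-05,
        4.75895169e-03,  5.81671884e-05]), 'position': array([ 0.27608866, -0.56026439,  0.23873406]), 'tool_rot': array([[ 8.97022671e-01,  4.41984257e-01, -4.93457568e-04],
       [ 4.41984532e-01, -8.97022049e-01,  1.05671634e-03],
       [ 2.44096677e-05, -1.16599913e-03, -9.99999320e-01]]), 'wrist_force': array([ 0.02624164, -0.2314819 ,  0.01232814]), 'moment': array([ 0.03019701, -0.01238921, -0.02473682]), 'finger_force': 0.0, 'opening': 0.08558265007045704} 0.008
```

View pics/scene0.png

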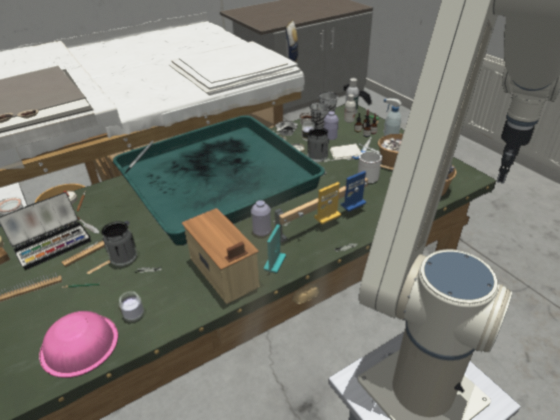

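View pics/side0.png

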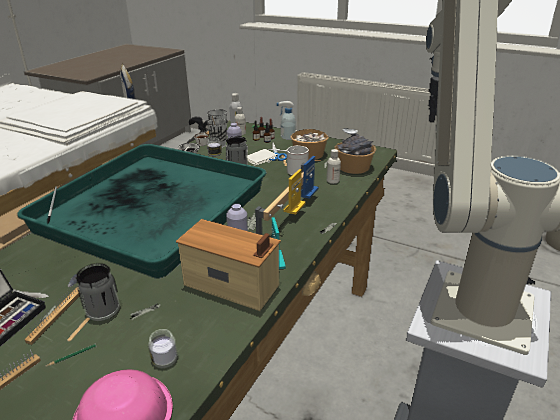

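Scene: the caddy with its lid is at about (220,250), with the dark tab at (235,250). A turquoise plaque is at (275,250), yellow at (328,203), blue at (354,193), and no red can be seen. The lilac bottle is at (261,218). In the side view the tab is at (263,245), yellow at (296,192) and blue at (309,178). I'll enlarge both to confirm.

```bash
python3 - <<'E'
import cv2,numpy as np
a=cv2.imread('pics/scene0.png')[160:310,180:380]; b=cv2.imread('pics/side0.png')[140:310,160:360]
cv2.imwrite('pics/c1.png',cv2.resize(a,None,fx=4,fy=4,interpolation=cv2.INTER_CUBIC)); cv2.imwrite('pics/c2.png',cv2.resize(b[:150],None,fx=4,fy=4,interpolation=cv2.INTER_CUBIC))
E
```

```text
(no output)
```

View pics/c1.png

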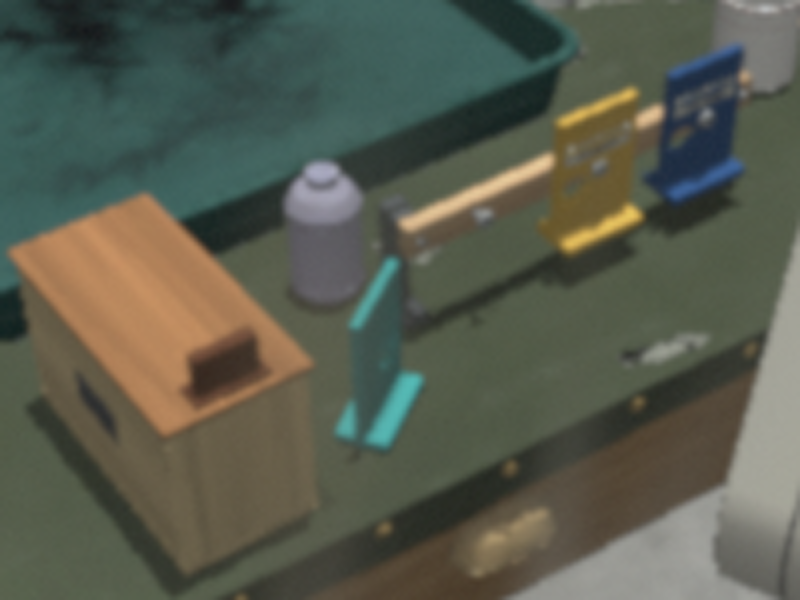

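View pics/c2.png

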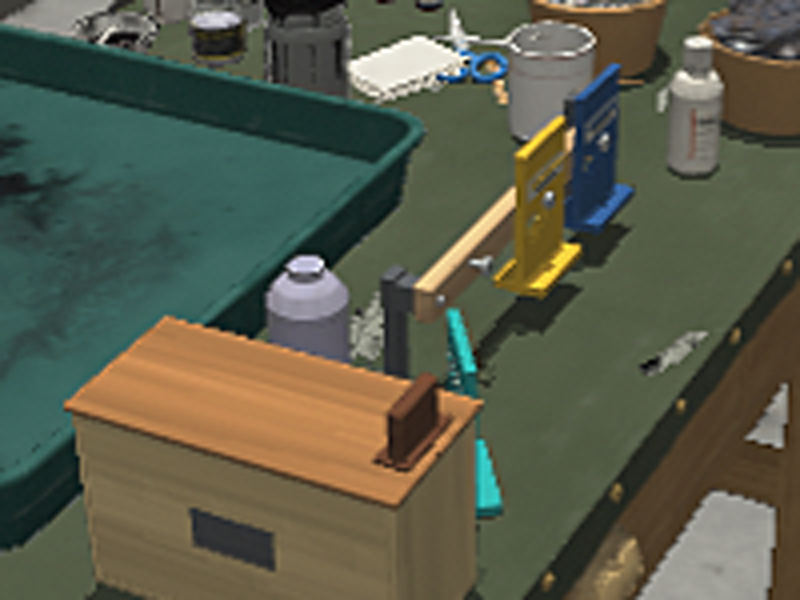

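The left screw at c1 (484,214) is empty. Yellow hangs on the middle screw and blue on the right one. The turquoise look-alike stands on the bench by the caddy at c1 (380,350). It isn't blue and isn't on a screw, so I leave it alone. Red is absent.

```bash
cat > m.py <<'E'
from h import *
ms,md=vision.camera_model('scene'),vision.camera_model('side')
S=lambda x,y:(x/4+180-.375,y/4+160-.375); D=lambda x,y:(x/4+160-.375,y/4+140-.375)
P={'lid_back_R':((145,193),(170,317)),'lid_back_L':((10,250),(66,405)),'lid_front_L':((168,435),(398,503)),'lid_front_R':((313,362),(483,403)),
'scrL':((484,214),(482,264)),'scrM':((599,167),(548,200)),'scrR':((706,117),(603,142)),
'tabL':((191,360),(389,412)),'tabR':((252,332),(430,378)),
'y_footL':((562,252),(545,296)),'y_footR':((642,216),(580,252)),'b_footR':((743,172),(633,193)),'b_footL':((672,198),(593,228)),
'yTopL':((557,122),(517,150)),'yTopR':((636,93),(563,118)),'bTopL':((668,77),(573,102)),'bTopR':((742,48),(615,68)),'tq_topA':((398,262),(455,312))}
for k,(a,b) in P.items():
    p,e=tri(ms,S(*a),md,D(*b)); print(k,np.round(p*1000,1),round(e*1000,1))
for k,z in (('lid_back_R',144),('lid_back_L',144),('lid_front_L',144),('lid_front_R',144)):
    print(k,np.round(onz(ms,S(*P[k][0]),z/1e3)*1e3,1),np.round(onz(md,D(*P[k][1]),z/1e3)*1e3,1))
E
python3 m.py
```

```text
lid_back_R [724.6 151.1 143.8] 2.0
lid_back_L [725.1 262.3 139. ] 1.1
lid_front_L [488.5 252.5 138.9] 0.1
lid_front_R [492.4 139.7 140.7] 2.5
scrL [610.  -83.4  94.3] 1.9
scrM [ 609.  -196.3   94.8] 0.4
scrR [ 614.3 -313.8   93.9] 1.7
tabL [510.9 220.6 174.3] 3.8
tabR [509.7 174.9 174.1] 0.7
y_footL [ 587.1 -145.4   40.6] 5.0
y_footR [ 599.6 -238.8   29.2] 3.8
b_footR [ 599.1 -349.1   31.2] 0.6
b_footL [ 603.1 -273.4   32.8] 1.1
yTopL [ 616.  -156.3  153.8] 3.7
yTopR [ 615.4 -235.5  149.1] 0.1
bTopL [ 626.1 -277.8  142.9] 0.7
bTopR [ 623.  -354.8  143.9] 0.5
tq_topA [578.2  17.1 114.9] 0.1
lid_back_R [725.9 150.7 144. ] [722.9 152.6 144. ]
lid_back_L [719.8 263.9 144. ] [719.2 268.4 144. ]
lid_front_L [483.5 254.5 144. ] [485.1 258.2 144. ]
lid_front_R [490.9 140.6 144. ] [488.7 145.4 144. ]
```

```bash
python3 - <<'E'
from h import *
m=vision.camera_model('scene')
for n,p in dict(jar=(132,318),jarR=(143,312),tin=(119,263),tinR=(134,255),clipL=(136,269),clipR=(160,271),bowlR=(117,345),edge1=(238,310),edge2=(150,349),edge3=(340,263),turqFoot1=(264.5,269),turqFoot2=(286,254),trayNear=(180,236),lilac=(261,236)).items(): print(n,np.round(onz(m,p,0)*1e3))
E
```

```text
jar [587. 492.   0.]
jarR [590. 460.  -0.]
tin [821. 456.   0.]
tinR [830. 405.  -0.]
clipL [765. 420.   0.]
clipR [716. 362.   0.]
bowlR [522. 554.   0.]
edge1 [450. 237.   0.]
edge2 [463. 486.  -0.]
edge3 [ 439. -112.    0.]
turqFoot1 [546.  94.   0.]
turqFoot2 [565.   3.   0.]
trayNear [833. 247.   0.]
lilac [683.  24.  -0.]
```

>>> step_arm(commands=[0,0,50,0,0,8,1,0,0,30,0,0,8,1,20,45,0,0,0,8,1,20,45,0,0,0,8,1,20,45,0,0,0,8,1,20,45,0,0,0,8,1,20,45,0,0,0,8,1,20,45,0,0,0,8,1,20,45,0,0,0,0,1,20,45,0,0,0,0,1,10,45,0,0,0,0,1,10,45,0,0,0,0,1,10,45,0,0,0,0,1,10,45,0,0,0,0,1,10,45,0,0,0,0,1,10,45,0,0,0,0,1,0,45,0,0,0,0,1])

```text
clock: 1.85
position: [0.4969, 0.1164, 0.3193]
tool_rot: [[-0.004, 1.0, 0.001], [1.0, 0.004, 0.0], [0.0, 0.001, -1.0]]
wrist_force: [1.1, 0.2, 0.3]
opening: 0.0856
finger_force: 0.0
```

```bash
python3 - <<'E'
from h import *
m,i=snap('wrist','w1.png')
for n,P in dict(tab=(.505,.197,.168),c=(.49,.257,.144),d=(.725,.267,.144),e=(.725,.151,.144),f=(.49,.14,.144)).items(): print(n,proj(m,P))
E
```

```text
tab [287.05910574  96.50744105]
c [267.98144075  20.15006129]
d [547.5855501   20.49133263]
e [529.16664218 156.86865418]
f [268.10207266 165.8535699 ]
```

View pics/w1.png

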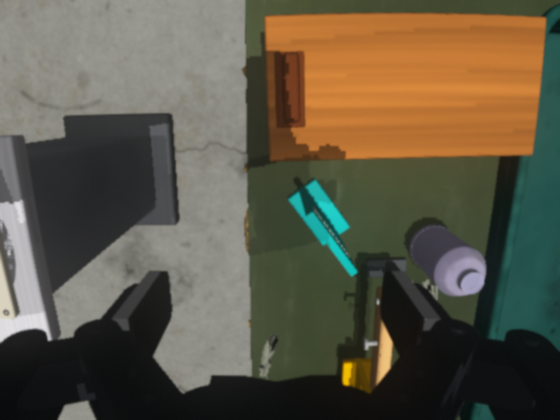

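Wrist view: the lid corners are at (265,16), (546,14), (534,155) and (271,160), and the tab top spans about (281-304, 52-127). The rail's left end is at (385,265).

```bash
python3 - <<'E'
from h import *
import json
o=robot.get_obs(); print(o['position'])
m=vision.camera_model('wrist'); i=cv2.imread('pics/w1.png').astype(int)
h=cv2.cvtColor(i.astype(np.uint8),cv2.COLOR_BGR2HSV)
k=((h[...,0]<18)&(h[...,1]>140)&(h[...,2]>45)).astype(np.uint8); k[200:]=0;k[:,:255]=0
c=max(cv2.findContours(k,0,2)[0],key=cv2.contourArea); q=cv2.approxPolyDP(cv2.convexHull(c),6,True)[:,0]; print(q.tolist())
p=np.array([onz(m,x,.144) for x in q]); print(np.round(p*1e3,1)); print(cv2.minAreaRect((p[:,:2]*1e3).astype(np.float32)))
for x in ((276,52),(304,52),(304,127),(280,127)): print(np.round(onz(m,x,.18)*1e3,1))
print(i[90,270:312].tolist())
E
```

```text
[0.49631175 0.12169602 0.31926076]
[[545, 18], [530, 154], [270, 160], [265, 16]]
[[721.6 275.3 144. ]
 [724.7 160.  144. ]
 [491.  150.9 144. ]
 [486.7 266.1 144. ]]
((606.3121948242188, 213.1051483154297), (235.3227081298828, 115.32270812988281), 2.2231123447418213)
[495.6 233.2 180. ]
[515.6 233.4 180. ]
[516.8 180.5 180. ]
[498.9 180.3 180. ]
[[34, 66, 107], [35, 67, 108], [35, 67, 109], [35, 67, 108], [32, 61, 99], [28, 50, 81], [24, 40, 66], [23, 36, 63], [23, 36, 63], [23, 36, 62], [23, 37, 63], [23, 36, 62], [21, 32, 54], [19, 30, 51], [19, 33, 56], [23, 39, 69], [26, 47, 85], [29, 53, 97], [33, 57, 105], [33, 60, 111], [33, 61, 115], [33, 61, 116], [35, 63, 117], [35, 63, 117], [35, 63, 117], [34, 63, 117], [32, 61, 113], [30, 56, 106], [28, 52, 96], [26, 50, 93], [31, 58, 108], [33, 62, 116], [34, 64, 120], [35, 69, 127], [42, 90, 155], [54, 117, 192], [60, 129, 208], [60, 131, 210], [60, 131, 211], [60, 131, 211], [59, 132, 210], [59, 132, 210]]
```

>>> step_arm(commands=[0,0,0,0,0,2.5,1,0,0,0,0,0,0,1,0,0,0,0,0,0,1])

```text
clock: 2.2
position: [0.4961, 0.1142, 0.3192]
tool_rot: [[-0.046, 0.999, -0.0], [0.999, 0.046, -0.0], [-0.0, -0.0, -1.0]]
wrist_force: [-0.0, -0.2, -0.1]
opening: 0.0854
finger_force: 0.0
```

```bash
cat > lid.py <<'E'
from h import *
def lid(f,z=.144,roi=None):
    m,i=snap('wrist',f); print('tcp',robot.get_obs()['position'])
    h=cv2.cvtColor(i,cv2.COLOR_BGR2HSV)
    k=((h[...,0]<18)&(h[...,1]>140)&(h[...,2]>45)).astype(np.uint8)
    if roi: k2=k*0; k2[roi[1]:roi[3],roi[0]:roi[2]]=1; k*=k2
    c=max(cv2.findContours(k,0,2)[0],key=cv2.contourArea); q=cv2.approxPolyDP(cv2.convexHull(c),6,True)[:,0]; print(q.tolist())
    p=np.array([onz(m,x,z) for x in q]); print(np.round(p*1e3,1)); print(cv2.minAreaRect((p[:,:2]*1e3).astype(np.float32)))
    return m,i
if __name__=='__main__':
    m,i=lid('w2.png',roi=(250,0,560,200))
    g=i[...,2].astype(int); print(g[95,265:320].tolist()); print(np.round([onz(m,(x,95),.18)*1e3 for x in (280,300)],1))
E
python3 lid.py
```

```text
tcp [0.49615551 0.11395174 0.31923032]
[[273, 14], [551, 27], [533, 161], [273, 158]]
[[486.9 259.1 144. ]
 [721.3 269.4 144. ]
 [726.8 155.  144. ]
 [492.  144.4 144. ]]
((606.81201171875, 207.0467529296875), (235.02845764160156, 114.76971435546875), 2.5721092224121094)
[49, 49, 49, 49, 49, 49, 53, 68, 87, 100, 107, 109, 109, 108, 101, 82, 68, 62, 63, 66, 66, 66, 60, 52, 50, 55, 60, 65, 71, 84, 104, 115, 115, 117, 117, 118, 116, 114, 106, 96, 93, 108, 117, 119, 129, 160, 191, 202, 205, 204, 204, 204, 204, 204, 205]
[[495.1 195.4 180. ]
 [509.7 196.1 180. ]]
```

>>> step_arm(commands=[11,44,0,0,0,0,1,0,44,0,0,0,0,1,0,0,-40,0,0,0,1,0,0,-40,0,0,0,1,0,0,-40,0,0,0,1,0,0,-25,0,0,0,1,0,0,-16,0,0,0,1,0,0,0,0,0,0,1,0,0,0,0,0,0,-1,0,0,0,0,0,0,-1,0,0,0,0,0,0,-1,0,0,0,0,0,0,-1,0,0,0,0,0,0,-1,0,0,0,0,0,0,-1])

```text
clock: 3.65
position: [0.5076, 0.2025, 0.1591]
tool_rot: [[-0.048, 0.999, 0.001], [0.999, 0.048, 0.0], [0.0, 0.001, -1.0]]
wrist_force: [-1.0, -0.7, 4.5]
opening: 0.011
finger_force: 59.5
```

>>> step_arm(commands=[0.7,0,5.6,-0.07,1.5,0,-1,0.7,0,5.6,-0.07,1.5,0,-1,1,0,5.5,-0.07,1.5,0,-1,1,0,5.5,-0.07,1.5,0,-1,1.3,0,5.5,-0.07,1.5,0,-1,1.3,0,5.5,-0.07,1.5,0,-1,1.6,0,5.4,-0.07,1.5,0,-1,1.6,0,5.4,-0.07,1.5,0,-1,1.8,0,5.3,-0.07,1.5,0,-1,1.8,0,5.3,-0.07,1.5,0,-1,0,0,0,0,0,0,-1,0,0,0,0,0,0,-1,0,0,0,0,0,0,-1])

```text
clock: 4.95
position: [0.5202, 0.2025, 0.2128]
tool_rot: [[-0.048, 0.965, -0.257], [0.999, 0.046, -0.012], [0.0, -0.258, -0.966]]
wrist_force: [1.9, 0.3, -0.4]
opening: 0.011
finger_force: 58.8
```

```bash
python3 - <<'E'
from h import *
m,i=snap('side','s1.png'); j,k=snap('scene','s1b.png')
a=cv2.resize(i[180:330,150:310],(640,600))
cv2.imwrite('pics/s1c.png',a)
E
```

```text
(no output)
```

View pics/s1c.png

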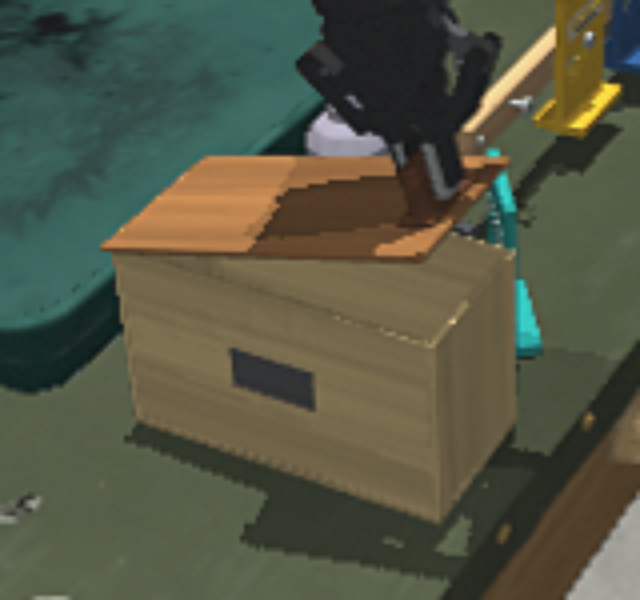

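The lid is tipped: the tab end is up and the far edge still rests on the rim at about crop (105,248)-(200,158). Next I lift it off and lay it on the bench to the left.

>>> step_arm(commands=[0,0,15,0,0,0,-1,0,0,25,0,0,0,-1,0,0,40,0,0,0,-1,0,0,40,0,0,0,-1,-4,25,0,0.1,-3,0,-1,-5,30,0,0.1,-3,0,-1,-5,30,0,0.1,-3,0,-1,-5,30,0,0.1,-3,0,-1,-4,19,0,0.1,-3,0,-1,0,0,0,0,0,0,-1,0,0,-30,0,0,0,-1,0,0,-45,0,0,0,-1,0,0,-45,0,0,0,-1,0,0,-45,0,0,0,-1,0,0,-45,0,0,0,-1,0,0,-40,0,0,0,-1,0,0,-20,0,0,0,-1,0,0,0,0,0,0,-1])

```text
clock: 6.85
position: [0.4949, 0.3341, 0.0599]
tool_rot: [[-0.046, 0.999, -0.007], [0.999, 0.046, -0.008], [-0.008, -0.007, -1.0]]
wrist_force: [-0.5, -1.3, -1.7]
opening: 0.0113
finger_force: 58.7
```

```bash
python3 - <<'E'
from h import *
m,i=snap('side','s2.png'); print(robot.get_obs()['position'],robot.get_obs()['wrist_force'])
E
```

```text
[0.4962468  0.33510631 0.06190762] [ 0.21178251  0.31909805 -0.4424346 ]
```

View pics/s2.png

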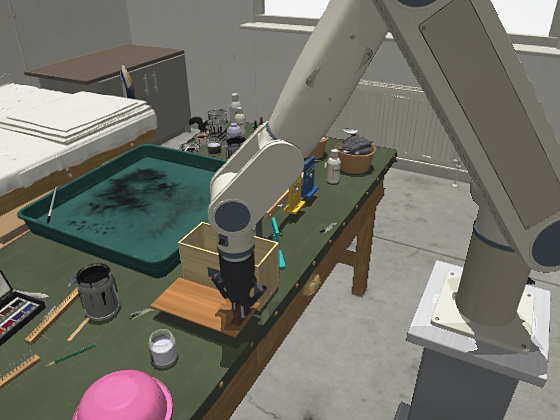

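The lid is level just above the bench to the left of the open caddy, at about (200,305), clear of the jar at (162,348). I lower it and let go.

>>> step_arm(commands=[0,0,-15,0,0,0,-1,0,0,-10,0,0,0,-1,0,0,-4,0,0,0,-1,0,0,-2,0,0,0,-1,0,0,0,0,0,0,-1,0,0,0,0,0,0,-1])

```text
clock: 7.5
position: [0.4973, 0.3366, 0.0323]
tool_rot: [[-0.047, 0.999, 0.001], [0.999, 0.047, -0.003], [-0.003, 0.0, -1.0]]
wrist_force: [-0.3, -0.5, -2.0]
opening: 0.0112
finger_force: 58.8
```

>>> step_arm(commands=[0,0,-2,0,0,0,-1,0,0,0,0,0,0,-1,0,0,-1.5,0,0,0,-1,0,0,0,0,0,0,-1,0,0,0,0,0,0,-1])

```text
clock: 8.0
position: [0.4972, 0.3365, 0.0291]
tool_rot: [[-0.047, 0.999, 0.0], [0.999, 0.047, -0.003], [-0.003, 0.0, -1.0]]
wrist_force: [-1.7, -2.6, 5.7]
opening: 0.0112
finger_force: 59.9
```

>>> step_arm(commands=[0,0,0,0,0,0,1,0,0,0,0,0,0,1,0,0,0,0,0,0,1,0,0,0,0,0,0,1,0,0,0,0,0,0,1,0,0,30,0,0,0,1,0,0,48,0,0,0,1,0,0,48,0,0,0,1,0,0,48,0,0,0,1,0,0,48,0,0,0,1,0,0,48,0,0,0,1,5,-48,10,0,0,0,1,5,-48,0,0,0,0,1,5,-48,0,0,0,0,1,5,-48,0,0,0,0,1,5,-48,0,0,0,0,1,5,-48,0,0,0,0,1,5,-48,0,0,0,0,1,5,-48,0,0,-3,0,1])

```text
clock: 9.9
position: [0.5378, -0.0497, 0.3085]
tool_rot: [[-0.047, 0.997, 0.054], [0.999, 0.047, -0.004], [-0.006, 0.053, -0.999]]
wrist_force: [0.2, -0.3, -0.5]
opening: 0.0849
finger_force: 0.0
```

>>> step_arm(commands=[5,-48,0,0,0,0,1,5,-48,0,0,0,0,1,0,-48,0,0,0,0,1,0,-48,0,0,0,0,1,0,0,0,0,0,0,1,0,0,0,0,0,0,1,0,0,0,0,0,0,1])

```text
clock: 10.6
position: [0.5468, -0.2388, 0.3082]
tool_rot: [[-0.047, 0.998, 0.052], [0.999, 0.047, -0.003], [-0.005, 0.052, -0.999]]
wrist_force: [1.2, -0.2, 0.4]
opening: 0.0857
finger_force: 0.0
```

```bash
python3 - <<'E'
from h import *
m,i=snap('wrist','w3.png'); print(robot.get_obs()['position'],robot.get_obs()['tool_rot'].round(3).tolist())
for n,P in dict(L=(.610,-.083,.097),M=(.61,-.196,.097),R=(.614,-.314,.097)).items(): print(n,proj(m,P))
E
```

```text
[ 0.54696244 -0.23839303  0.3083193 ] [[-0.048, 0.997, 0.052], [0.999, 0.048, -0.003], [-0.005, 0.052, -0.999]]
L [342.53894604  15.62078187]
M [332.40879074 142.04734794]
R [326.04360172 256.04312131]
```

View pics/w3.png

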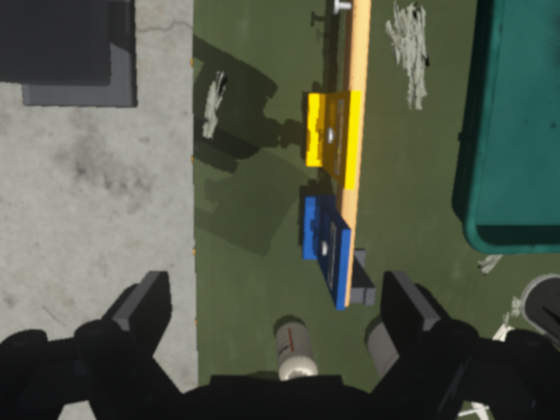

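The yellow top edge runs from about (357,90) to (351,189) and the blue one from about (346,225) to (340,308). The empty left screw is at (343,7). The white bottle at (293,350) is just past the blue plaque's end.

```bash
python3 - <<'E'
from h import *
i=cv2.imread('pics/w3.png'); m=vision.camera_model('wrist')
h=cv2.cvtColor(i,cv2.COLOR_BGR2HSV)
for n,(a,b),rows in (('y',(20,35),(91,100,120,140,160,180,188)),('b',(100,125),(220,230,245,260,280,300))):
    k=(h[...,0]>=a)&(h[...,0]<=b)&(h[...,1]>150); k[:, 400:]=0
    for r in rows:
        x=np.where(k[r])[0]; x=x[(x>290)&(x<380)]
        if len(x): print(n,r,x.min(),x.max(),h[r,x.max()-20:x.max()+2,2].tolist(), onz(m,(x.max(),r),.152).round(4)[:2])
    ys,xs=np.where(k); s=(xs>290)&(xs<380)&(ys>80)&(ys<320); print(n,'rows',ys[s].min(),ys[s].max())
E
```

```text
y 91 341 361 [88, 89, 89, 88, 89, 91, 92, 99, 118, 162, 221, 244, 249, 250, 250, 250, 250, 250, 250, 250, 249, 248] [ 0.6178 -0.1503]
y 100 306 360 [91, 95, 100, 100, 97, 94, 94, 94, 97, 126, 190, 237, 248, 250, 250, 250, 250, 250, 250, 250, 249, 248] [ 0.6177 -0.1572]
y 120 306 359 [98, 109, 114, 115, 104, 96, 94, 95, 103, 148, 218, 245, 250, 250, 250, 250, 250, 250, 250, 250, 249, 247] [ 0.6184 -0.1727]
y 140 305 357 [81, 94, 104, 107, 106, 99, 96, 95, 95, 110, 159, 222, 245, 250, 250, 250, 250, 250, 250, 250, 249, 247] [ 0.6184 -0.1886]
y 160 305 356 [93, 104, 117, 117, 105, 95, 93, 94, 96, 120, 189, 239, 249, 250, 250, 250, 250, 250, 250, 249, 248, 246] [ 0.6193 -0.2048]
y 180 336 354 [82, 85, 88, 90, 89, 90, 90, 90, 90, 95, 131, 202, 242, 249, 250, 250, 250, 250, 250, 250, 249, 246] [ 0.6194 -0.2215]
y 188 344 354 [78, 81, 81, 80, 79, 81, 83, 88, 108, 143, 194, 238, 247, 249, 249, 249, 249, 249, 249, 249, 247, 245] [ 0.6202 -0.2283]
y rows 90 189
b 220 304 318 [55, 48, 43, 40, 39, 68, 116, 154, 174, 180, 180, 168, 140, 115, 108, 103, 96, 89, 88, 88, 82, 67] [ 0.5919 -0.2574]
b 230 303 349 [53, 55, 62, 64, 65, 70, 69, 58, 51, 50, 49, 52, 67, 101, 134, 153, 158, 158, 158, 159, 158, 155] [ 0.6198 -0.2656]
b 245 303 348 [63, 53, 49, 53, 61, 74, 78, 66, 53, 49, 49, 55, 81, 129, 162, 173, 174, 174, 174, 174, 173, 167] [ 0.6205 -0.2795]
b 260 339 346 [49, 49, 48, 49, 51, 58, 74, 81, 67, 52, 50, 49, 56, 89, 137, 166, 175, 175, 176, 176, 176, 174] [ 0.6202 -0.2938]
b 280 337 345 [53, 51, 56, 61, 63, 67, 71, 63, 52, 48, 48, 51, 69, 111, 152, 167, 169, 170, 169, 169, 168, 163] [ 0.6214 -0.3136]
b 300 335 343 [84, 83, 84, 84, 84, 83, 82, 81, 77, 62, 50, 49, 62, 97, 139, 163, 170, 171, 171, 170, 170, 165] [ 0.6218 -0.3341]
b rows 197 309
```

>>> step_arm(commands=[35,24,0,0,3,-0.9,1,35,23,0,0,0,0,1,0,0,-40,0,0,0,1,0,0,-40,0,0,0,1,0,0,-40,0,0,0,1,0,0,-30,0,0,0,1,0,0,0,0,0,0,1,0,0,0,0,0,0,1])

```text
clock: 11.45
position: [0.6174, -0.1915, 0.1589]
tool_rot: [[-0.033, 0.999, -0.0], [0.999, 0.033, -0.004], [-0.004, -0.001, -1.0]]
wrist_force: [-0.1, -1.0, 0.2]
opening: 0.0855
finger_force: 0.0
```

```bash
python3 - <<'E'
from h import *
m,i=snap('wrist','w4.png'); o=robot.get_obs(); print(o['position'],o['tool_rot'].round(3).tolist())
h=cv2.cvtColor(i,cv2.COLOR_BGR2HSV)
k=((h[...,0]>=20)&(h[...,0]<=35)&(h[...,1]>150)&(h[...,2]>200)).astype(np.uint8)
c=max(cv2.findContours(k,0,2)[0],key=cv2.contourArea); r=cv2.minAreaRect(c);b=cv2.boxPoints(r); print(b.tolist()); print(np.array([onz(m,x,.152) for x in b]).round(4))
a,e=snap('side','s4.png'); cv2.imwrite('pics/s4c.png',np.hstack([cv2.resize(e[120:240,230:350],(400,400)),cv2.resize(i,(400,400))]))
E
```

```text
[ 0.61819151 -0.19204376  0.16014273] [[-0.033, 0.999, 0.002], [0.999, 0.033, -0.004], [-0.005, 0.002, -1.0]]
[[245.0, 238.0], [261.0, 238.0], [261.0, 254.0], [245.0, 254.0]]
[[ 0.6036 -0.1732  0.152 ]
 [ 0.6103 -0.173   0.152 ]
 [ 0.6104 -0.1802  0.152 ]
 [ 0.6036 -0.1804  0.152 ]]
```

View pics/s4c.png

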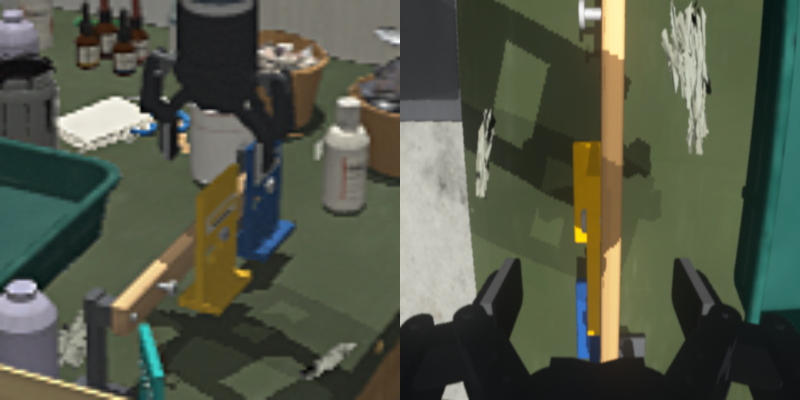

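```bash
python3 - <<'E'
from h import *
m=vision.camera_model('wrist'); i=cv2.imread('pics/w4.png'); h=cv2.cvtColor(i,cv2.COLOR_BGR2HSV)
for r in (155,170,200,240,290,330,345,350,355):
    k=(h[r,:,0]>=20)&(h[r,:,0]<=35)&(h[r,:,1]>170); x=np.where(k)[0]; x=x[(x>235)&(x<300)]
    if len(x):print(r,x.min(),x.max(),h[r,x.max()-22:x.max()+2,2].tolist(),onz(m,(x.max()+.5,r),.152).round(4)[:2])
print(proj(m,robot.get_obs()['position']+[0,0,-.008]))
E
```

```text
155 241 280 [138, 142, 148, 153, 155, 155, 154, 147, 133, 120, 115, 115, 115, 115, 114, 115, 115, 115, 115, 118, 125, 133, 130, 120] [ 0.6184 -0.1394]
170 242 280 [137, 138, 138, 137, 133, 124, 115, 112, 112, 111, 113, 112, 113, 112, 112, 112, 112, 113, 112, 113, 116, 123, 124, 113] [ 0.6186 -0.1454]
200 243 280 [137, 137, 137, 137, 137, 138, 138, 138, 138, 137, 138, 138, 138, 139, 138, 139, 138, 138, 138, 138, 138, 135, 125, 111] [ 0.619  -0.1578]
240 244 280 [95, 96, 103, 122, 135, 139, 139, 140, 139, 140, 139, 140, 140, 140, 140, 140, 140, 140, 141, 141, 140, 136, 127, 114] [ 0.6197 -0.1752]
290 262 279 [51, 53, 53, 59, 83, 112, 131, 136, 138, 137, 138, 139, 138, 138, 138, 139, 139, 139, 139, 140, 139, 138, 128, 112] [ 0.6201 -0.1989]
330 264 278 [125, 109, 107, 107, 105, 96, 94, 121, 134, 138, 139, 139, 139, 139, 140, 140, 139, 139, 140, 139, 140, 139, 134, 118] [ 0.6204 -0.2197]
345 264 279 [199, 197, 186, 155, 108, 82, 114, 134, 139, 140, 140, 140, 140, 140, 140, 139, 139, 139, 139, 139, 139, 133, 117, 112] [ 0.6211 -0.228 ]
350 263 278 [201, 201, 200, 189, 158, 113, 154, 221, 241, 245, 245, 245, 245, 244, 238, 205, 156, 135, 131, 131, 131, 130, 125, 112] [ 0.6207 -0.2308]
[276.50316363 277.46356474]
```

Left: the gripper is above the yellow plaque with a finger on each side. Right: the top edge (rows 190-352, columns about 262-280) sits between the fingers and is centred. I descend and grip.

>>> step_arm(commands=[-1,0,-20,0,0,0,1,0,0,-13,0,0,0,1,0,0,0,0,0,0,1,0,0,0,0,0,0,-1,0,0,0,0,0,0,-1,0,0,0,0,0,0,-1,0,0,0,0,0,0,-1,0,0,0,0,0,0,-1,0,0,0,0,0,0,-1])

```text
clock: 12.45
position: [0.6161, -0.1927, 0.1257]
tool_rot: [[-0.031, 1.0, 0.0], [0.999, 0.031, -0.004], [-0.004, -0.0, -1.0]]
wrist_force: [-0.9, -0.6, 1.5]
opening: 0.0072
finger_force: 60.4
```

>>> step_arm(commands=[0,0,5,0,0,0,-1,0,0,5,0,0,0,-1,0,0,4,0,0,0,-1,0,0,0,0,0,0,-1,0,0,0,0,0,0,-1])

```text
clock: 12.95
position: [0.6161, -0.1926, 0.1396]
tool_rot: [[-0.031, 1.0, 0.0], [0.999, 0.031, -0.004], [-0.004, 0.0, -1.0]]
wrist_force: [-0.1, -0.2, -1.3]
opening: 0.0069
finger_force: 60.0
```

>>> step_arm(commands=[0.2,-6,0,0,0,0,-1,0.2,-6,0,0,0,0,-1,0.2,-6,0,0,0,0,-1,0.1,-4,0,0,0,0,-1,0,0,0,0,0,0,-1,0,0,0,0,0,0,-1])

```text
clock: 13.55
position: [0.6166, -0.2148, 0.1393]
tool_rot: [[-0.031, 1.0, -0.0], [1.0, 0.031, -0.004], [-0.004, -0.0, -1.0]]
wrist_force: [-0.0, 0.5, -1.1]
opening: 0.0072
finger_force: 59.9
```

>>> step_arm(commands=[-5,-0.2,0,0,0,0,-1,-5,-0.2,0,0,0,0,-1,-6,-0.2,0,0,0,0,-1,0,0,0,0,0,0,-1])

```text
clock: 13.95
position: [0.5996, -0.215, 0.1393]
tool_rot: [[-0.031, 1.0, -0.001], [1.0, 0.031, -0.004], [-0.004, -0.001, -1.0]]
wrist_force: [-0.4, -0.0, -1.5]
opening: 0.0071
finger_force: 59.9
```

>>> step_arm(commands=[-20,-0.5,0,0,0,0,-1,-15,-0.5,0,0,0,0,-1,0,0,40,0,0,0,-1,0,0,40,0,0,0,-1,0,0,40,0,0,0,-1,5,40,30,0,0,0.3,-1,5,45,0,0,0,0.3,-1,5,45,0,0,0,0,-1,5,45,0,0,0,0,-1,5,45,0,0,0,0,-1,0,40,0,0,0,0,-1,0,25,0,0,0,0,-1,0,0,0,0,0,0,-1,0,0,0,0,0,0,-1])

```text
clock: 15.35
position: [0.5906, 0.069, 0.2893]
tool_rot: [[-0.043, 0.999, 0.0], [0.999, 0.043, -0.004], [-0.004, -0.0, -1.0]]
wrist_force: [-0.2, 0.8, -1.5]
opening: 0.0071
finger_force: 60.0
```

```bash
python3 - <<'E'
from h import *
m,i=snap('wrist','w5.png'); o=robot.get_obs(); print(o['position'],o['tool_rot'].round(3).tolist(),o['opening'])
E
```

```text
[0.59061946 0.06824679 0.28925211] [[-0.042, 0.999, -0.0], [0.999, 0.042, -0.004], [-0.004, -0.0, -1.0]] 0.007188316338056125
```

View pics/w5.png

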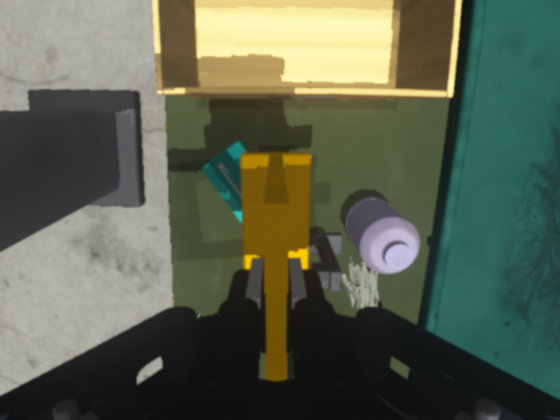

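The near outer corners of the caddy rim are at about (158,95) and (452,97). The plaque's foot end is at row 153, columns 241-311.

```bash
python3 - <<'E'
from h import *
m=vision.camera_model('wrist'); i=cv2.imread('pics/w5.png')
for x in (180,300,430): print(x,i[82:108,x,2].tolist())
for r in (40,60): print(r,i[r,148:165,2].tolist(),i[r,448:475,2].tolist())
for p in ((158,96),(452,97),(305,97)): print(p,onz(m,p,.138).round(4))
for z in (.192,.202):
  for p in ((241,153),(311,153)): print(z,onz(m,p,z).round(4))
E
```

```text
180 [91, 92, 93, 95, 111, 163, 227, 248, 251, 250, 244, 217, 157, 116, 101, 95, 91, 89, 90, 90, 90, 90, 89, 89, 89, 87]
300 [231, 202, 194, 190, 187, 204, 235, 246, 249, 248, 243, 220, 162, 124, 113, 105, 107, 108, 100, 94, 93, 91, 91, 90, 89, 88]
430 [91, 92, 93, 93, 94, 94, 98, 130, 191, 235, 246, 248, 245, 235, 197, 135, 97, 87, 83, 83, 83, 83, 82, 83, 82, 83]
40 [175, 177, 178, 177, 183, 209, 239, 249, 251, 251, 247, 227, 161, 109, 97, 95, 95] [82, 82, 89, 130, 196, 238, 250, 251, 249, 234, 167, 78, 28, 17, 19, 21, 19, 18, 18, 18, 21, 25, 31, 37, 42, 44, 47]
60 [179, 178, 176, 176, 174, 170, 160, 153, 157, 161, 159, 152, 134, 109, 93, 90, 89] [86, 123, 190, 235, 248, 250, 248, 236, 175, 84, 31, 20, 20, 20, 19, 20, 20, 24, 26, 30, 34, 38, 41, 44, 46, 46, 47]
(158, 96) [0.4965 0.1455 0.138 ]
(452, 97) [0.724  0.1554 0.138 ]
(305, 97) [0.6093 0.1487 0.138 ]
0.192 [0.5662 0.1105 0.192 ]
0.192 [0.6111 0.1124 0.192 ]
0.202 [0.5671 0.1118 0.202 ]
0.202 [0.61   0.1136 0.202 ]
```

>>> step_arm(commands=[20,40,0,0,0,0,-1,20,40,0,0,0,0,-1,20,40,0,0,0,0,-1,5,16,0,0,0,0,-1,0,0,0,0,0,0,-1,0,0,-30,0,0,0,-1,0,0,-30,0,0,0,-1,0,0,-30,0,0,0,-1,0,0,-30,0,0,0,-1,0,0,-30,0,0,0,-1,0,0,-20,0,0,0,-1,0,0,-8,0,0,0,-1,0,0,0,0,0,0,-1,0,0,0,0,0,0,-1])

```text
clock: 16.8
position: [0.6564, 0.2039, 0.1125]
tool_rot: [[-0.041, 0.999, 0.001], [0.999, 0.041, -0.004], [-0.004, 0.001, -1.0]]
wrist_force: [-0.4, 0.6, -1.0]
opening: 0.0073
finger_force: 59.9
```

>>> step_arm(commands=[0,0,-4,0,0,0,-1,0,0,-4,0,0,0,-1,0,0,0,0,0,0,-1,0,0,-2,0,0,0,-1,0,0,0,0,0,0,-1])

```text
clock: 17.3
position: [0.6559, 0.2048, 0.1015]
tool_rot: [[-0.042, 0.999, 0.0], [0.999, 0.042, -0.004], [-0.004, 0.0, -1.0]]
wrist_force: [-0.0, 0.1, 0.6]
opening: 0.0067
finger_force: 60.2
```

>>> step_arm(commands=[0,0,-1,0,0,0,-1,0,0,0,0,0,0,-1,0,0,0,0,0,0,-0.2,0,0,0,0,0,0,-0.2,0,0,0,0,0,0,-0.2,0,0,0,0,0,0,-0.2])

```text
clock: 17.9
position: [0.6556, 0.2045, 0.1001]
tool_rot: [[-0.042, 0.999, -0.0], [0.999, 0.042, -0.004], [-0.004, -0.0, -1.0]]
wrist_force: [0.4, -0.6, 0.5]
opening: 0.0341
finger_force: 0.0
```

>>> step_arm(commands=[0,0,20,0,0,0,-0.2,0,0,45,0,0,0,-0.2,0,0,45,0,0,0,0,0,0,45,0,0,0,1,-4,-30,30,0,0,0,1,-4,-48,0,0,0,0,1,-4,-48,0,0,0,0,1,-4,-48,0,0,0,0,1,-4,-48,0,0,0,-0.6,1,-4,-48,0,0,0,0,1,-4,-48,0,0,0,0,1,-4,-48,0,0,0,0,1,-4,-48,0,0,0,0,1,0,-48,0,0,0,0,1,0,-48,0,0,0,0,1,0,0,-40,0,0,0,1,0,0,-40,0,0,0,1,0,0,-40,0,0,0,1,0,0,0,0,0,0,1,0,0,0,0,0,0,1])

```text
clock: 19.9
position: [0.6197, -0.3054, 0.1653]
tool_rot: [[-0.032, 1.0, -0.001], [0.999, 0.032, -0.003], [-0.003, -0.001, -1.0]]
wrist_force: [-0.6, -0.2, 0.3]
opening: 0.0854
finger_force: 0.0
```

```bash
python3 - <<'E'
from h import *
m,i=snap('wrist','w6.png'); o=robot.get_obs(); print(o['position'],o['tool_rot'].round(3).tolist())
h=cv2.cvtColor(i,cv2.COLOR_BGR2HSV)
for r in range(160,365,15):
    k=(h[r,:,0]>=100)&(h[r,:,0]<=125)&(h[r,:,1]>150); x=np.where(k)[0]; x=x[(x>235)&(x<310)]
    if len(x):print(r,x.min(),x.max(),h[r,x.max()-22:x.max()+2,2].tolist(),onz(m,(x.max()+.5,r),.152).round(4)[:2])
d=vision.camera_model('side'); print('white',onz(d,(333,182),0).round(3))
s,a=snap('scene','s6.png'); b=snap('side','s6b.png')[1]
cv2.imwrite('pics/s6c.png',np.hstack([cv2.resize(a[180:330,170:300],(400,460)),cv2.resize(b[200:330,120:300],(400,460))]))
E
```

```text
[ 0.62075038 -0.3058549   0.16702061] [[-0.032, 0.999, 0.002], [0.999, 0.032, -0.005], [-0.005, 0.002, -1.0]]
160 246 267 [62, 73, 78, 81, 81, 80, 80, 81, 80, 80, 80, 81, 80, 81, 80, 81, 80, 80, 81, 80, 80, 80, 76, 71] [ 0.6143 -0.2551]
175 246 266 [57, 63, 83, 102, 114, 115, 114, 114, 113, 114, 113, 112, 106, 93, 83, 79, 79, 78, 78, 78, 77, 75, 69, 65] [ 0.6141 -0.2614]
190 247 280 [79, 80, 80, 80, 80, 79, 81, 81, 82, 82, 81, 81, 81, 81, 82, 81, 80, 82, 81, 81, 81, 82, 81, 80] [ 0.6201 -0.2676]
205 247 280 [79, 80, 80, 80, 80, 80, 80, 81, 82, 82, 81, 82, 81, 82, 81, 82, 82, 81, 81, 81, 81, 82, 81, 82] [ 0.6203 -0.2741]
220 249 277 [81, 81, 82, 85, 88, 89, 89, 87, 84, 81, 81, 80, 81, 81, 81, 81, 80, 82, 81, 81, 81, 81, 81, 80] [ 0.6193 -0.2808]
235 249 254 [91, 91, 92, 92, 92, 92, 92, 92, 92, 93, 93, 92, 92, 92, 84, 72, 77, 80, 82, 81, 82, 82, 81, 81] [ 0.6095 -0.2879]
250 249 266 [92, 92, 90, 94, 135, 166, 180, 184, 185, 185, 185, 185, 187, 187, 187, 187, 187, 188, 188, 186, 173, 141, 106, 87] [ 0.6149 -0.2948]
325 277 281 [117, 117, 117, 117, 117, 116, 109, 90, 83, 82, 83, 83, 83, 82, 82, 84, 87, 113, 152, 175, 180, 181, 179, 166] [ 0.6229 -0.3329]
340 268 281 [86, 100, 110, 113, 114, 115, 109, 95, 112, 152, 176, 184, 184, 184, 183, 184, 184, 184, 185, 184, 184, 184, 182, 166] [ 0.6232 -0.3413]
white [ 0.59  -0.472  0.   ]
```

View pics/s6c.png

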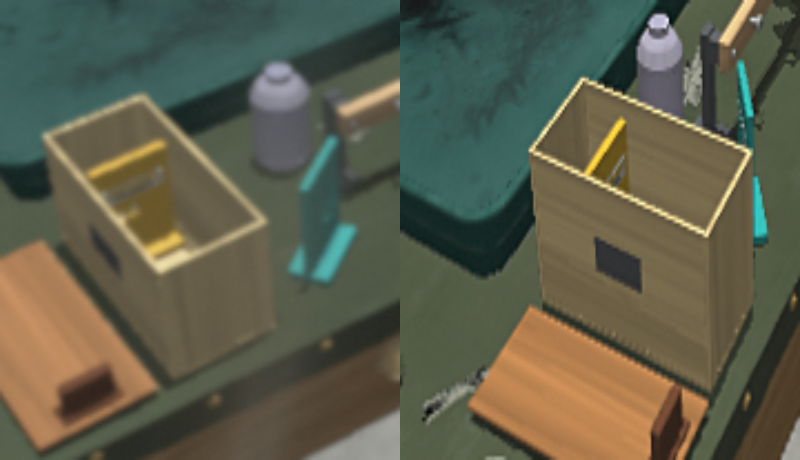

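Yellow stands upright at the far end of the caddy, and the lid lies flat beside it with its tab up. Blue is centred under the gripper, so I descend and grip.

>>> step_arm(commands=[-0.5,0,-20,0,0,0,1,0,0,-19,0,0,0,1,0,0,0,0,0,0,1,0,0,0,0,0,0,-1,0,0,0,0,0,0,-1,0,0,0,0,0,0,-1,0,0,0,0,0,0,-1,0,0,0,0,0,0,-1,0,0,0,0,0,0,-1])

```text
clock: 20.95
position: [0.6193, -0.3055, 0.1267]
tool_rot: [[-0.031, 1.0, 0.0], [0.999, 0.031, -0.004], [-0.004, 0.0, -1.0]]
wrist_force: [-1.5, 0.4, 2.4]
opening: 0.0072
finger_force: 61.1
```

>>> step_arm(commands=[0,0,5,0,0,0,-1,0,0,5,0,0,0,-1,0,0,4,0,0,0,-1,0,0,0,0,0,0,-1,0,0,0,0,0,0,-1])

```text
clock: 21.45
position: [0.6193, -0.3054, 0.1404]
tool_rot: [[-0.032, 1.0, 0.0], [0.999, 0.032, -0.004], [-0.004, 0.0, -1.0]]
wrist_force: [-0.2, -0.2, -0.6]
opening: 0.007
finger_force: 60.4
```

>>> step_arm(commands=[0.2,-6,0,0,0,0,-1,0.2,-6,0,0,0,0,-1,0.2,-6,0,0,0,0,-1,0.1,-4,0,0,0,0,-1,0,0,0,0,0,0,-1,0,0,0,0,0,0,-1])

```text
clock: 22.05
position: [0.6198, -0.3276, 0.1401]
tool_rot: [[-0.031, 1.0, -0.0], [1.0, 0.031, -0.004], [-0.004, -0.0, -1.0]]
wrist_force: [-0.2, -0.1, -0.1]
opening: 0.0069
finger_force: 60.4
```

>>> step_arm(commands=[-5,-0.2,0,0,0,0,-1,-5,-0.2,0,0,0,0,-1,-6,-0.2,0,0,0,0,-1,0,0,0,0,0,0,-1])

```text
clock: 22.45
position: [0.6028, -0.3279, 0.1402]
tool_rot: [[-0.031, 1.0, -0.001], [1.0, 0.031, -0.003], [-0.003, -0.001, -1.0]]
wrist_force: [-0.3, -0.2, -0.7]
opening: 0.0068
finger_force: 60.4
```

Clear, with no resistance. Next I carry it to a hover beside the caddy and check how it sits in the grip.

>>> step_arm(commands=[-20,-0.5,0,0,0,0,-1,-15,-0.5,0,0,0,0,-1,0,0,40,0,0,0,-1,0,0,40,0,0,0,-1,0,0,40,0,0,0,-1,0,40,30,0,0,0.3,-1,0,45,0,0,0,0.3,-1,0,45,0,0,0,0,-1,0,45,0,0,0,0,-1,0,45,0,0,0,0,-1,0,45,0,0,0,0,-1,0,45,0,0,0,0,-1,0,45,0,0,0,0,-1,0,42,0,0,0,0,-1,0,0,0,0,0,0,-1,0,0,0,0,0,0,-1])

```text
clock: 24.05
position: [0.5687, 0.0689, 0.2904]
tool_rot: [[-0.044, 0.999, 0.0], [0.999, 0.044, -0.004], [-0.004, 0.0, -1.0]]
wrist_force: [1.0, -0.9, -1.3]
opening: 0.0072
finger_force: 60.4
```

```bash
python3 - <<'E'
from h import *
m,i=snap('wrist','w7.png'); o=robot.get_obs(); print(o['position'],o['tool_rot'].round(3).tolist(),o['opening'],o['wrist_force'])
h=cv2.cvtColor(i,cv2.COLOR_BGR2HSV)
k=((h[...,0]>=100)&(h[...,0]<=125)&(h[...,1]>150)).astype(np.uint8)
c=max(cv2.findContours(k,0,2)[0],key=cv2.contourArea); x,y,w,hh=cv2.boundingRect(c); print(x,y,w,hh,onz(m,(x+w/2,y),o['position'][2]-.087))
E
```

```text
[0.5688055  0.06796694 0.29035155] [[-0.043, 0.999, 0.0], [0.999, 0.043, -0.004], [-0.004, -0.0, -1.0]] 0.007006218682217179 [-0.10168221 -0.67514426 -0.81201538]
241 156 69 225 [0.56641594 0.111529   0.20335155]
```

View pics/w7.png

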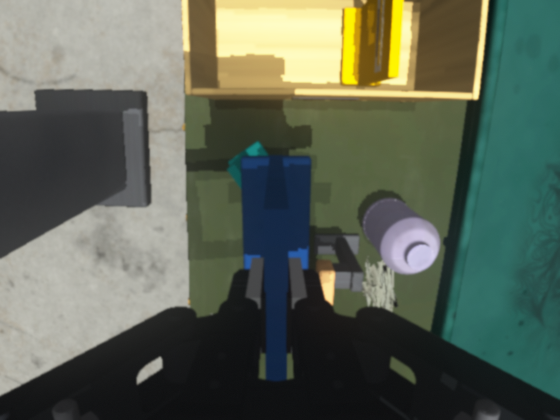

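Blue is held straight, with its foot end at row 156. Yellow is upright in the caddy at (372,50).

>>> step_arm(commands=[-2,40,0,0,0,0,-1,-2,40,0,0,0,0,-1,-2,40,0,0,0,0,-1,-1,13,0,0,0,0,-1,0,0,0,0,0,0,-1,0,0,-30,0,0,0,-1,0,0,-30,0,0,0,-1,0,0,-30,0,0,0,-1,0,0,-30,0,0,0,-1,0,0,-30,0,0,0,-1,0,0,-20,0,0,0,-1,0,0,-8,0,0,0,-1,0,0,0,0,0,0,-1,0,0,-4,0,0,0,-1,0,0,-4,0,0,0,-1,0,0,0,0,0,0,-1,0,0,0,0,0,0,-1])

```text
clock: 25.8
position: [0.5622, 0.2011, 0.1048]
tool_rot: [[-0.042, 0.999, 0.001], [0.999, 0.042, -0.004], [-0.004, 0.001, -1.0]]
wrist_force: [0.0, 0.1, -0.6]
opening: 0.0072
finger_force: 60.4
```

>>> step_arm(commands=[0,0,-2,0,0,0,-1,0,0,0,0,0,0,-1,0,0,-1,0,0,0,-1,0,0,0,0,0,0,-1,0,0,0,0,0,0,-1])

```text
clock: 26.3
position: [0.5624, 0.2014, 0.1024]
tool_rot: [[-0.042, 0.999, 0.001], [0.999, 0.042, -0.003], [-0.003, 0.001, -1.0]]
wrist_force: [-2.0, 0.1, 7.2]
opening: 0.0071
finger_force: 61.8
```

>>> step_arm(commands=[0,0,0,0,0,0,-0.2,0,0,0,0,0,0,-0.2,0,0,0,0,0,0,-0.2,0,0,0,0,0,0,-0.2,0,0,20,0,0,0,-0.2,0,0,40,0,0,0,-0.2,0,0,45,0,0,0,0,-10,20,45,0,0,0,1,-10,20,45,0,0,0,1,0,0,0,0,0,0,1,0,0,0,0,0,0,1,0,0,0,0,0,0,1])

```text
clock: 27.5
position: [0.5413, 0.2402, 0.2944]
tool_rot: [[-0.042, 0.999, -0.002], [0.999, 0.042, -0.005], [-0.005, -0.002, -1.0]]
wrist_force: [-1.0, -0.8, -0.4]
opening: 0.086
finger_force: 0.0
```

```bash
python3 - <<'E'
from lid import *
m,i=lid('w8.png',.014,roi=(120,0,560,260))
a=snap('scene','s8.png')[1]
cv2.imwrite('pics/s8c.png',np.hstack([cv2.resize(a[180:330,130:320],(400,400)),cv2.resize(i,(400,400))]))
E
```

```text
tcp [0.5412526  0.24001587 0.29395238]
[[440, 30], [430, 137], [226, 135], [223, 27]]
[[712.2 404.2  14. ]
 [716.5 288.4  14. ]
 [482.2 279.6  14. ]
 [477.7 394.1  14. ]]
((597.0892944335938, 341.88043212890625), (234.7553253173828, 115.83623504638672), 2.156723976135254)
```

View pics/s8c.png

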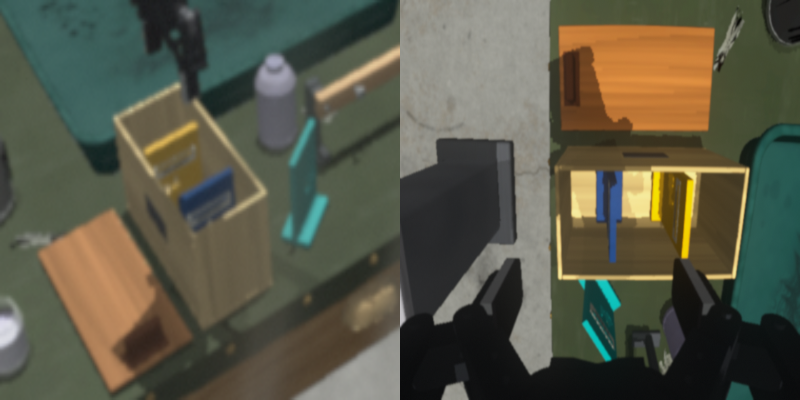

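Both plaques stand upright in the caddy. The lid lies flat at about crop (635,78), where I left it. I measure the rim in this same view.

```bash
python3 - <<'E'
from h import *
m=vision.camera_model('wrist'); i=cv2.imread('pics/w8.png').astype(int)
q=[(220,291),(470,292),(487,175),(217,174)]
print(np.round([onz(m,p,.138)*1e3 for p in q],1))
R=i[...,2]
print('near edge col 260,345,430 rows 280-300'); [print(R[280:300,c].tolist()) for c in (260,345,430)]
print('left edge rows 200,270'); [print(r,R[r,212:230].tolist()) for r in (200,270)]
print('right'); [print(r,R[r,462:492].tolist()) for r in (200,270)]
print('far'); [print(c,R[165:185,c].tolist()) for c in (240,430)]
E
```

```text
[[493.8 150.3 138. ]
 [724.4 157.1 138. ]
 [717.2 266.6 138. ]
 [491.8 257.1 138. ]]
near edge col 260,345,430 rows 280-300
[81, 80, 80, 80, 80, 79, 78, 82, 110, 158, 192, 203, 189, 136, 70, 33, 24, 23, 24, 23]
[85, 84, 84, 83, 82, 81, 79, 85, 117, 174, 216, 230, 227, 195, 131, 81, 72, 71, 71, 70]
[85, 85, 85, 84, 82, 79, 81, 99, 149, 201, 219, 201, 152, 86, 41, 27, 25, 24, 23, 23]
left edge rows 200,270
200 [81, 81, 83, 83, 87, 94, 100, 103, 102, 99, 92, 84, 79, 79, 80, 81, 81, 81]
270 [69, 66, 67, 66, 67, 67, 72, 107, 172, 222, 236, 238, 229, 190, 132, 94, 85, 85]
right
200 [74, 74, 74, 74, 74, 75, 75, 75, 75, 75, 75, 74, 73, 73, 72, 72, 75, 100, 155, 208, 231, 233, 218, 166, 90, 39, 31, 32, 37, 41]
270 [69, 69, 69, 69, 76, 108, 167, 217, 234, 235, 219, 157, 78, 38, 32, 36, 37, 38, 38, 38, 37, 39, 40, 42, 42, 43, 43, 43, 44, 44]
far
240 [89, 87, 87, 85, 85, 85, 85, 86, 91, 98, 106, 106, 107, 122, 162, 202, 222, 226, 226, 224]
430 [94, 92, 91, 90, 90, 90, 90, 89, 92, 118, 170, 214, 231, 235, 232, 207, 142, 89, 78, 77]
```

>>> step_arm(commands=[-22,48,0,0,0,0.3,1,-22,48,0,0,0,0,1,0,0,0,0,0,0,1,0,0,-45,0,0,0,1,0,0,-45,0,0,0,1,0,0,-45,0,0,0,1,0,0,-45,0,0,0,1,0,0,-40,0,0,0,1,0,0,-28,0,0,0,1,0,0,-15,0,0,0,1,0,0,0,0,0,0,1,0,0,0,0,0,0,1])

```text
clock: 28.8
position: [0.5008, 0.3316, 0.0332]
tool_rot: [[-0.047, 0.999, 0.0], [0.999, 0.047, -0.004], [-0.004, 0.0, -1.0]]
wrist_force: [-0.5, 0.6, -0.1]
opening: 0.0853
finger_force: 0.0
```

>>> step_arm(commands=[-3.5,5,-3,0,0,0,1,0,0,0,0,0,0,1,0,0,0,0,0,0,-1,0,0,0,0,0,0,-1,0,0,0,0,0,0,-1,0,0,0,0,0,0,-1,0,0,0,0,0,0,-1,0,0,0,0,0,0,-1])

```text
clock: 29.6
position: [0.497, 0.3367, 0.03]
tool_rot: [[-0.047, 0.999, 0.0], [0.999, 0.047, -0.004], [-0.004, 0.0, -1.0]]
wrist_force: [-0.8, -0.2, 2.8]
opening: 0.0109
finger_force: 59.1
```

>>> step_arm(commands=[0,0,15,0,0,0,-1,0,0,35,0,0,0,-1,0,0,45,0,0,0,-1,0,0,45,0,0,0,-1,0,0,45,0,0,0,-1,0,0,35,0,0,0,-1,3,-30,0,0,0,0,-1,3,-30,0,0,0,0,-1,3,-30,0,0,0,0,-1,1,-25,0,0,0,0,-1,0.6,-19,0,0,0,0,-1,0,0,0,0,0,0,-1,0,0,-25,0,0,0,-1,0,0,-25,0,0,0,-1,0,0,-15,0,0,0,-1,0,0,0,0,0,0,-1,0,0,0,0,0,0,-1])

```text
clock: 31.3
position: [0.5075, 0.2032, 0.1853]
tool_rot: [[-0.048, 0.999, -0.0], [0.999, 0.048, -0.004], [-0.004, -0.0, -1.0]]
wrist_force: [-0.1, -0.2, -1.7]
opening: 0.0111
finger_force: 58.7
```

```bash
python3 - <<'E'
from h import *
a=snap('scene','s9.png')[1]; b=snap('side','s9b.png')[1]
o=robot.get_obs(); print(o['position'],o['opening'])
cv2.imwrite('pics/s9c.png',np.hstack([cv2.resize(a[180:330,150:300],(400,400)),cv2.resize(b[190:320,160:300],(400,400))]))
E
```

```text
[0.50813137 0.20330242 0.18605148] 0.011313919359939452
```

View pics/s9c.png

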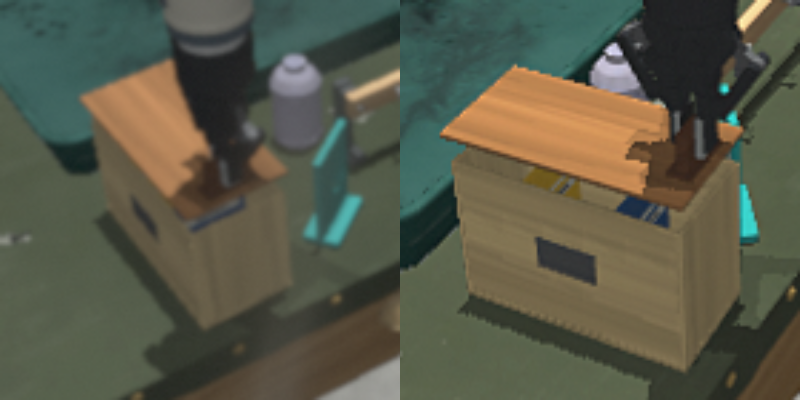

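The lid is level and lined up over the caddy, so I lower it gently.

>>> step_arm(commands=[-0.3,-0.7,-8,0,0,0,-1,0,0,-5,0,0,0,-1,0,0,-4,0,0,0,-1,0,0,-4,0,0,0,-1,0,0,0,0,0,0,-1,0,0,0,0,0,0,-1])

```text
clock: 32.0
position: [0.5071, 0.202, 0.1637]
tool_rot: [[-0.047, 0.999, -0.0], [0.999, 0.047, -0.004], [-0.004, -0.001, -1.0]]
wrist_force: [-0.1, -0.3, -1.9]
opening: 0.0111
finger_force: 58.7
```

>>> step_arm(commands=[0,0,-2,0,0,0,-1,0,0,0,0,0,0,-1,0,0,-2,0,0,0,-1,0,0,0,0,0,0,-1,0,0,-1,0,0,0,-1,0,0,0,0,0,0,-1])

```text
clock: 32.6
position: [0.5074, 0.2021, 0.16]
tool_rot: [[-0.047, 0.999, 0.001], [0.999, 0.047, -0.004], [-0.004, 0.001, -1.0]]
wrist_force: [-3.6, -1.3, 10.0]
opening: 0.0113
finger_force: 60.5
```

>>> step_arm(commands=[0,0,0,0,0,0,1,0,0,0,0,0,0,1,0,0,0,0,0,0,1,0,0,0,0,0,0,1,0,0,0,0,0,0,1,0,0,30,0,0,0,1,0,0,45,0,0,0,1,0,0,45,0,0,0,1,0,-30,40,0,0,0,1,0,-40,0,0,0,0,1,0,-40,0,0,0,0,1,0,0,0,0,0,0,1,0,0,0,0,0,0,1])

```text
clock: 33.9
position: [0.5071, 0.0913, 0.3189]
tool_rot: [[-0.045, 0.999, 0.0], [0.999, 0.045, -0.004], [-0.004, -0.0, -1.0]]
wrist_force: [0.2, -0.7, -0.2]
opening: 0.0854
finger_force: 0.0
```

```bash
python3 - <<'E'
from lid import *
m,i=lid('w10.png',.144,roi=(200,0,560,200))
a=snap('scene','s10.png')[1]; b=snap('side','s10b.png')[1]
cv2.imwrite('pics/s10c.png',np.hstack([cv2.resize(a[180:330,150:330],(400,400)),cv2.resize(b[190:320,160:300],(400,400))]))
E
```

```text
tcp [0.50719968 0.09208016 0.31880151]
[[544, 0], [526, 134], [260, 129], [259, 0]]
[[722.2 266.1 144. ]
 [725.6 154.5 144. ]
 [491.2 145.  144. ]
 [486.8 245.5 144. ]]
((606.5671997070312, 205.58163452148438), (236.04348754882812, 111.63724517822266), 2.3202924728393555)
```

View pics/s10c.png

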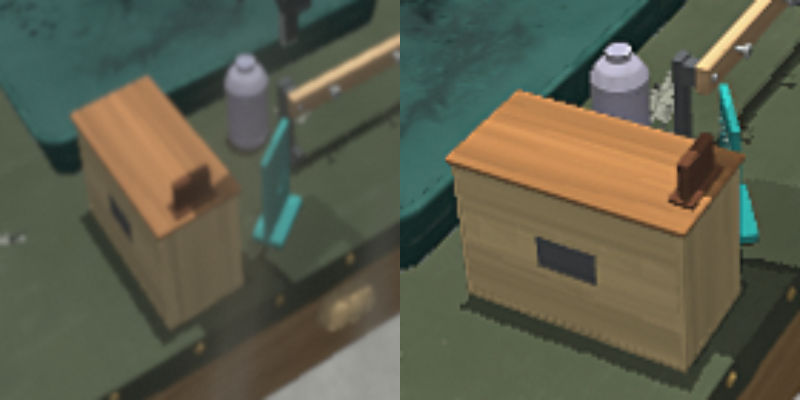

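The lid is seated squarely on the caddy with the same outline as at the start, the rail's screws are empty, and the bystanders have not moved. I hand in.

```bash
python3 -c "
from cell import ticket
print(ticket.finish_job())"
```

```text
the job is handed in; nothing more can be done
None
```

I handed in the job: the yellow and blue plaques stand in the caddy and the lid is back on squarely; there was no red plaque, and the bottles, jar and turquoise look-alike were left alone.

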